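# Swing the indexed work light round to the battery charger

## Robot

A 6-joint arm with a two-finger parallel gripper is mounted at the origin on the work surface. World frame = base frame: x ahead of the robot, y to its left, z up, the work surface at z = 0. Lengths are in m, angles in rad, forces in N, time in s.
With the tool pointing down it reaches from about 0.35 to 1 m from the base axis. Payload 7.1 kg.
Tool frame: the origin (TCP) lies at the very end of the fingers, on their centre line; the grasp point (between the pads) lies 19 mm behind it; y points along the fingers, z is the direction in which the jaws open and shut, and the axes are right-handed (so a half turn about y gives the same grasp; the last joint's range is limited). The gripper opens to 85 mm and grips with 20 to 120 N. Pads are 22 mm wide; open, the fingers measure 114 mm over their backs; the gripper's body (76 mm by 85 mm) begins 54 mm behind the grasp point. The pads swing forward as they close: fully open they stand 13 mm farther back than shut.
Start: joints at [-1.263, 0.423, 1.63, -0, 1.089, -0.019], TCP at [0.201, -0.592, 0.231] pointing down, gripper open.
Joint ranges: [-3, 3], [-0.9, 2.11], [0.09, 2.58], [-1.31, 4.45], [0.11, 2.69], [-2.54, 2.54]. Speed limits (rad/s): [2.39, 2.39, 3.01, 3.14, 3.14, 3.14].

## Interface

Orientations are given as a rotation vector (axis times angle).
In Python, from rig import sensors, cams, ctrl gives the robot as it stands.
- The arm moves only by the tool send_rows, never from a script. Its arguments are lists of equal length, an entry for each row: "delta_rot": the turn, a rotation vector about the tool's x, y, z in degrees, a list of three; "slide": the shift along the tool's x, y, z in m, a list of three; "jaw": the finger opening in m, from 0 to 0.0854. In form: {"delta_rot": [[ax, ay, az], ...], "slide": [[dx, dy, dz], ...], "jaw": [jaw, ...]}. A call has 1 to 10 rows; each row is the pose to reach, as a shift and turn from the pose measured when the call began, along the tool's axes at that moment; what a row does not reach only later rows make up. A row lasts 1/10 s, in which the tool goes at most 50 mm and 8.59 degrees, less where a joint would pass 70% of its speed; a pose out of reach is approached as far as the arm can. A call with a gripper value outside its range is refused whole. The fingers move at their own pace and stop on an object; the grip force is fixed at half the most. Time passes only in rows, so rows that repeat a pose let the fingers close. It gives the time, the measured TCP pose, the force and the opening at its end, in the units of the state.
- sensors.observe(): the state, without advancing time (a new reading comes with each control period).
- cams.snapshot(name): name is "side" or "top"; returns a dict with "color" (480x640x3 uint8, red, green, blue), "fovy" (degrees; the focal length in pixels is half the picture's height over the tangent of half this angle, whatever the lens; pixels are square), "cx", "cy" (the principal point, pixels), "R" (3x3) and "t" (3): a world point X has camera coordinates R X + t. Camera axes: x right, y down, z forward; pixel columns grow to the right and rows downward; lengths in m; the calibration is good to about 2 mm. A picture is of the moment at which its call begins. There is no depth.
- ctrl.job_done(): hands the job in, once; it reports no verdict.
The state is a dict: "t": time; "joints": joint angles; "joint_velocities": joint speeds; "tau": joint torques, N m; "eef_pos": TCP position; "tool_rot": TCP orientation; "contact_force": force on the tool from outside, world axes, zero at the start; "moment": the same for the moment, N m; "finger_gap": opening from 0.0 (shut) to 1.0 (fully open).
Only numpy, scipy, OpenCV 4.12 (cv2) and the standard library are available. Lean on these libraries where they do the work, as an engineer would, in place of code of your own. Each camera call takes 0.05 s, during which the arm holds its last target.

## Task

Turn the work light on its swivel base so that it shines at the yellow battery charger: draw up the red spring-pin knob, swing the light round by it to the stop that faces the charger, and let the pin drop fully home in that hole. Then let go, with the charger and the other things on the bench left where they are.

Things in the scene. Friction and masses are not known exactly. Their poses are not given: they have to be found in the camera images.
- lamp_base: Fixed base of the work light: grey foot, aluminium index plate, 296 mm across, plate top 24 mm above the bench. Origin on the swivel axis at bench level; z up; +x is where the light shines at joint lamp_swivel 0. On its far (+x) side four things stand about 230 mm from the axis, one facing each stop except 0, in an order that changes; the charger is one of them.
- lamp_swivel (a joint): Swivel angle of the light, rad, anticlockwise from above positive, range -1.32 to 1.32. Starts at about 0, pin in the middle of five holes (15 mm wide, brass rims, 120 mm from the axis on the side opposite the light), 35 degrees apart: stops at -1.222, -0.611, 0, 0.611, 1.222. With the pin drawn it turns with about 1 N at the knob; a pin in a hole locks it with about 1 degree of play.
- lamp_front (a point): Centre of the light's glass, 30 mm in front of the swivel axis, 105 mm above the bench; its x axis is the direction of the light, z up. The light (white, 214 mm wide with bracket, top 140 mm above the bench) stands over the axis; a grey arm (42 mm wide, top 36 mm above the bench) runs backwards from it and carries the knob, so the knob is always opposite to where the light points.
- index_pin (a joint): Height of the spring pin, m: 0 fully home, 0.022 at its upper stop. Below about 0.012 it is still in its hole; draw it about 0.017 to swing freely. The spring pulls down with about 4 N at home and 8 N at 0.017 (pin's weight included) and returns the pin when let go. Between holes it rests on the plate at about 0.012. The 10 mm pin has a round tip and drops into a hole if within about 3 mm.
- pin_knob (a point): Middle of the red pin knob: upright cylinder 30 mm in diameter, 42 mm high, from 52 to 94 mm above the bench with the pin home; this point is then 73 mm above the bench, 120 mm from the swivel axis, and rises with the pin. The knob does not turn on the arm, but a grip may slip round it.
- charger: Yellow plastic battery charger, loose, about 0.6 kg, 125 x 100 x 50 mm with two low yellow rails (to 64 mm) along a grey bay, and a small toggle switch. Origin at the centre of its underside. The thing to be lit.
- staple_jar: Clear jar of fencing staples with white snap lid, 80 mm in diameter, 105 mm high, loose; origin at the centre of its underside. Leave alone.
- battery_a: Black drill battery, 110 x 75 x 63 mm, loose; origin at the centre of its underside. Leave alone.
- battery_b: Second black drill battery, same size, off to the right side. Leave alone.
- grease_tin: Green hoof-grease tin with steel lid, 92 mm in diameter, 64 mm high, loose; origin at the centre of its underside. Leave alone.
- feed_scoop: Blue feed scoop, 255 mm long, 65 mm high, at the left side, loose; origin under the middle of its bowl. Leave alone.
- hoof_pick: Stainless hoof pick, 155 mm long, 10 mm thick, lying to the right, loose. Leave alone.
Mind the look-alikes: they are no part of the job. Of the things shaped like the charger, the yellow one is meant.

How it is judged:
On the way, in this order (a step that is already met when the one before it is completed fails the run):
1. the pin is drawn up out of its hole (value of joint index_pin above 0.012 m), for 0.1 s.
2. the light is swung round to face the charger (x of charger in the frame of lamp_front above 0.05 m and y of charger in the frame of lamp_front between -0.05 and 0.05 m), for 0.1 s.
At the end, for the whole second after the job is handed in: The light points at the charger (charger's centre in front of the light and within 35 mm of its centreline), the pin is home in that stop's hole (within 3 mm of fully down), and the light is at rest; nothing else on the bench was shifted by more than 20 mm (x of charger in the frame of lamp_front above 0.05 m and y of charger in the frame of lamp_front between -0.035 and 0.035 m and value of joint index_pin below 0.003 m and velocity of joint lamp_swivel between -0.05 and 0.05 rad/s); the robot touches nothing.
It fails at once if the charger is shifted by more than 20 mm (distance of charger from where it was at the start of the episode above 0.02 m).
It fails at once if another thing on the bench is shifted by more than 20 mm (distance of any of staple_jar, battery_a, battery_b, grease_tin, feed_scoop, hoof_pick from where it was at the start of the episode above 0.02 m).
It also fails if it takes over 35 s, if anything falls off the work surface, if the arm or the gripper's body presses on something with over 40 N, if the wrist force passes 120 N, or if a joint passes its speed limit or range.

## Working session

There is one attempt and no reset: what is moved stays moved. The work goes in short steps, Python scripts to look and compute and a tool call to move; the robot and the scene stay as the last step left them, time stands still between calls to the robot, and variables do not carry over. Pictures are saved under pics/ and viewed, and the job is handed in when it is done.

Besides the shell and the picture viewer there is one more tool, called after "Request:" as name(argument=value, ...), one argument or row to a line, values as JSON. send_rows: Moves the arm, as the interface text tells. Its arguments: {"type":"object","properties":{"delta_rot":{"type":"array","items":{"type":"array","items":{"type":"number"}}},"slide":{"type":"array","items":{"type":"array","items":{"type":"number"}}},"jaw":{"type":"array","items":{"type":"number"}}},"required":["delta_rot","slide","jaw"]}

```bash
mkdir -p pics; ls
python3 - <<'E'
from rig import sensors,cams
import cv2,json,pickle
s=sensors.observe()
for k,v in s.items(): print(k,v)
d={}
for n in("side","top"):
    c=cams.snapshot(n); d[n]=c
    cv2.imwrite(f"pics/{n}0.png",c["color"][:,:,::-1])
    print(n,c["fovy"],c["cx"],c["cy"],c["R"],c["t"])
pickle.dump(d,open("c0.pkl","wb"))
E
```

```text
pics
t 0.0
joints [-1.26298956e+00  4.23877680e-01  1.63070371e+00  1.59784628e-05
  1.08859639e+00 -1.89984322e-02]
joint_velocities [ 8.55722631e-06 -1.55334915e-04 -6.97018741e-04  1.86612933e-04
 -2.98349902e-04  6.47745049e-05]
tau [ 1.72401375e-03 -5.57389033e+01 -2.81740808e+01 -1.07295809e-04
  7.31135078e-03  5.45072851e-06]
eef_pos [ 0.2004976  -0.59138027  0.2305173 ]
tool_rot [-0.33732073  2.04627686 -2.04302205]
contact_force [-0.75610074  0.03692756 -0.60891002]
moment [ 0.00987914 -0.01002723  0.0370877 ]
finger_gap 1.0000997401678997
side 55.05996660291666 329.4879911855894 237.17916197294466 [[-0.8189498  -0.57377488 -0.01017906]
 [-0.40193501  0.5861623  -0.70346429]
 [ 0.40959671 -0.57201062 -0.71065771]] [0.44997583 0.30626704 1.27811676]
top 51.621881260702025 319.15378687841456 245.92630492991253 [[ 0.00348874 -0.99992157  0.01202844]
 [-0.99683006 -0.00443353 -0.07943667]
 [ 0.07948377 -0.01171317 -0.99676734]] [-0.00425372  0.54920489  1.28449932]
```

View pics/top0.png

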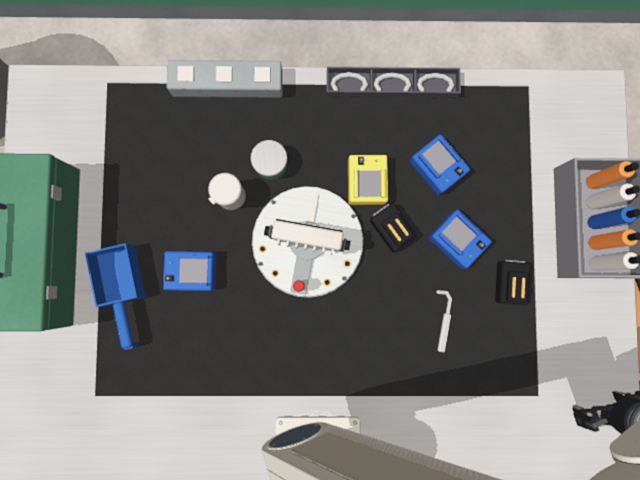

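View pics/side0.png

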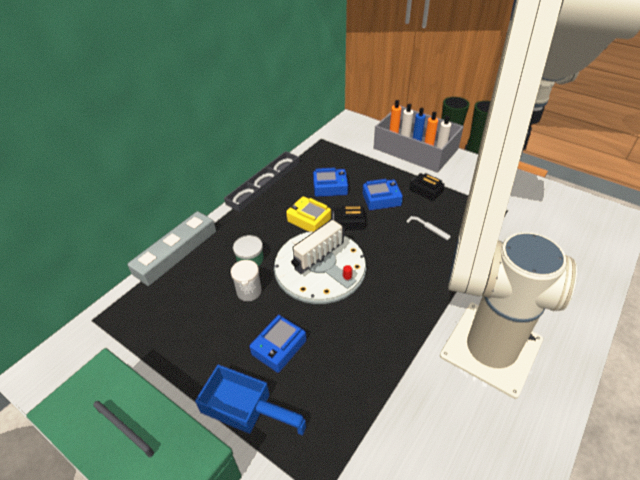

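The top view shows the plate centred near (308,242), the red knob near (299,286), and the yellow charger near (369,180). The jar is at (226,191), the tin at (269,160) and battery_a at (393,228).

```bash
cat > h.py <<'E'
import numpy as np,cv2,pickle
from scipy.spatial.transform import Rotation as Ro
def ray(c,uv,z):
    f=240/np.tan(np.radians(c["fovy"])/2)
    R=np.array(c["R"]);t=np.array(c["t"])
    d=R.T@np.array([(uv[0]-c["cx"])/f,(uv[1]-c["cy"])/f,1]); o=-R.T@t
    return o+d*(z-o[2])/d[2]
def proj(c,X):
    f=240/np.tan(np.radians(c["fovy"])/2)
    p=np.array(c["R"])@np.array(X)+np.array(c["t"]); return [c["cx"]+f*p[0]/p[2],c["cy"]+f*p[1]/p[2]]
def cent(c,kind,roi=None):
    h=cv2.cvtColor(c["color"],cv2.COLOR_RGB2HSV)
    if kind=="red": m=((h[...,0]<6)|(h[...,0]>174))&(h[...,1]>170)&(h[...,2]>80)
    if kind=="yel": m=(h[...,0]>22)&(h[...,0]<34)&(h[...,1]>120)&(h[...,2]>90)
    if kind=="brass": m=(h[...,0]>10)&(h[...,0]<26)&(h[...,1]>110)
    m=m.astype(np.uint8)
    if roi: 
        q=np.zeros_like(m);q[roi[1]:roi[3],roi[0]:roi[2]]=1;m=m*q
    n,l,st,ce=cv2.connectedComponentsWithStats(m)
    return [(st[i].tolist(),ce[i].round(1).tolist()) for i in range(1,n) if st[i][4]>3]
E
python3 - <<'E'
from h import *
d=pickle.load(open("c0.pkl","rb"))
c=d["top"]
roi=(240,180,370,305)
for k,r in(("red",roi),("yel",(330,140,410,220)),("brass",roi)):
    for x in cent(c,k,r): print(k,x)
for x in cent(d["side"],"red",(260,220,380,310)): print("side red",x)
cv2.imwrite("pics/crop.png",cv2.resize(c["color"][130:310,230:430,::-1],(800,720))[:600*1])
cv2.imwrite("pics/crop2.png",cv2.resize(c["color"][180:310,240:400,::-1],None,fx=4.6,fy=4.6,interpolation=cv2.INTER_CUBIC))
cv2.imwrite("pics/crop3.png",cv2.resize(d["side"]["color"][190:310,260:380,::-1],None,fx=5,fy=5,interpolation=cv2.INTER_CUBIC))
E
```

```text
red ([294, 281, 10, 10, 78], [298.4, 285.5])
yel ([348, 155, 40, 50, 1254], [367.0, 177.8])
brass ([348, 180, 22, 25, 111], [355.7, 199.0])
brass ([260, 246, 6, 6, 18], [262.3, 248.7])
brass ([344, 261, 6, 6, 20], [346.4, 263.4])
brass ([272, 270, 6, 6, 17], [274.5, 272.8])
brass ([324, 279, 6, 6, 16], [326.3, 281.9])
side red ([343, 266, 9, 13, 97], [347.2, 272.0])
```

View pics/crop2.png

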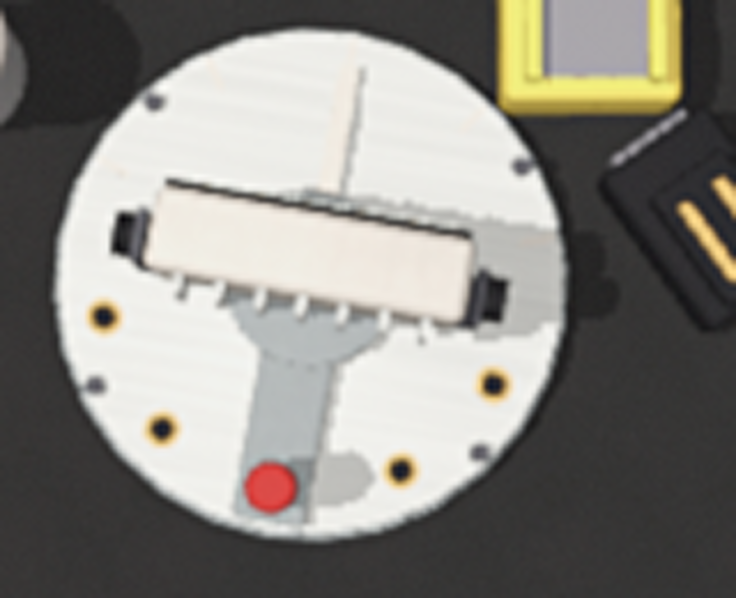

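View pics/crop3.png

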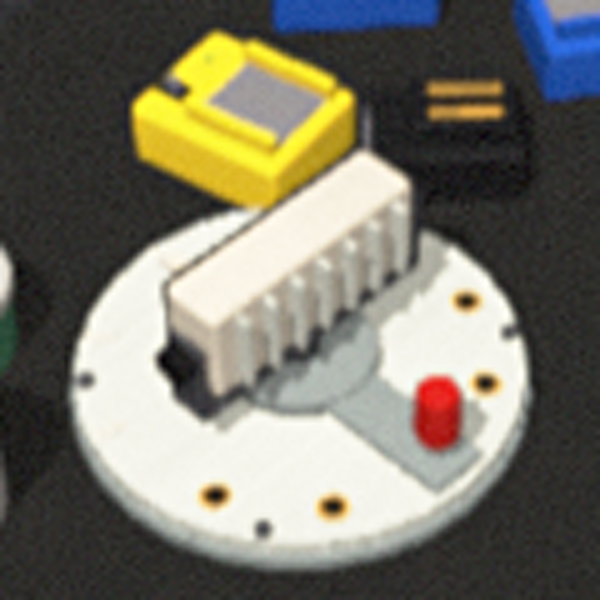

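Run:
```python
from h import *
from scipy.optimize import least_squares
d=pickle.load(open("c0.pkl","rb"));c=d["top"]
H={1.222:(262.3,248.7),.611:(274.5,272.8),-.611:(326.3,281.9),-1.222:(346.4,263.4)}
# knob opposite to light; swivel +a => knob rotates anticlockwise
# knob at angle psi+pi+a ; world y left, x up in image; ccw from above: x(up)->y(left)->down->right. knob at bottom, ccw => right
H={-k:v for k,v in H.items()}
P={k:ray(c,v,.024) for k,v in H.items()}
def res(p): return np.concatenate([P[k][:2]-p[:2]-.12*np.array([np.cos(p[2]+np.pi+k),np.sin(p[2]+np.pi+k)]) for k in P])
s=least_squares(res,[.5,0,0]);p=s.x;print("axis",p,"res mm",(s.fun*1000).round(1))
k=ray(c,(298.4,285.5),.092);print("knob top",k, "pred",p[:2]-.12*np.array([np.cos(p[2]),np.sin(p[2])]))
print("side knob",ray(d["side"],(347.2,272.0),.075))
h=ray(c,(369,180),.055)
# yellow outline corners at top view: bbox x348..388,y155..205
ch=ray(c,(368,179),.05)
for n,q in dict(charger=ch,jar=ray(c,(228,190),.1),tin=ray(c,(269,158),.064),batA=ray(c,(395,227),.06)).items():
    v=q[:2]-p[:2]; print(n,q.round(3),"r",np.hypot(*v).round(3),"swivel",((np.arctan2(v[1],v[0])-p[2]+np.pi)%(2*np.pi)-np.pi).round(3))
for a in(-1.222,-.611,0,.611,1.222):
    print(a,"knob at",(p[:2]-.12*np.array([np.cos(p[2]+a),np.sin(p[2]+a)])).round(4))
```

```text
axis [ 0.56298139  0.02991991 -0.16997587] res mm [-0.6 -0.9  0.3  0.   0.3  0.2 -0.1  0.6]
knob top [0.44518636 0.04975255 0.092     ] pred [0.44471073 0.05021894]
side knob [0.44731297 0.05205541 0.075     ]
charger [ 0.723 -0.128  0.05 ] r 0.225 swivel -0.612
jar [0.682 0.226 0.1  ] r 0.23 swivel 1.197
tin [0.773 0.129 0.064] r 0.232 swivel 0.61
batA [ 0.596 -0.196  0.06 ] r 0.229 swivel -1.257
-1.222 knob at [0.5416 0.148 ]
-0.611 knob at [0.4778 0.1144]
0 knob at [0.4447 0.0502]
0.611 knob at [ 0.4545 -0.0213]
1.222 knob at [ 0.5035 -0.0743]
```

```bash
cat >> h.py <<'E'
AX=np.array([.5628,.0300]);PSI=-.170
def plan(a,z,da=None,s=None):
    """tool-axes slide & rot to knob at swivel a, TCP height z, jaw dir tangential"""
    from rig import sensors
    s=s or sensors.observe()
    R=Ro.from_rotvec(s["tool_rot"]).as_matrix();p=np.array(s["eef_pos"])
    k=AX-.12*np.array([np.cos(PSI+a),np.sin(PSI+a)])
    t=np.array([-np.sin(PSI+a),np.cos(PSI+a),0])
    out=[]
    for sg in(1,-1):
        zt=sg*t;yt=np.array([0,0,-1.]);xt=np.cross(yt,zt)
        out.append(np.degrees(Ro.from_matrix(R.T@np.c_[xt,yt,zt]).as_rotvec()).round(2))
    return (R.T@(np.r_[k,z]-p)).round(4),out
E
python3 - <<'E'
from h import *
from rig import sensors
s=sensors.observe();print(Ro.from_rotvec(s["tool_rot"]).as_matrix().round(3))
print(plan(0,.2))
E
```

```text
[[-0.947 -0.     0.321]
 [-0.321  0.001 -0.947]
 [-0.    -1.    -0.001]]
(array([-0.4371,  0.0314, -0.5294]), [array([ 2.0000e-02, -1.5154e+02, -1.1000e-01]), array([8.000e-02, 2.846e+01, 2.000e-02])])
```

Request:
send_rows(
  delta_rot=[
    [0,-8.4,0],
    [0,-16.8,0],
    [0,-25.2,0],
    [0,-33.6,0],
    [0,-42,0],
    [0,-50.4,0],
    [0,-58.8,0],
    [0,-67.2,0],
    [0,-75.6,0],
    [0,-84,0],
  ],
  slide=[
    [-0.024,0,-0.029],
    [-0.048,0,-0.058],
    [-0.072,0,-0.087],
    [-0.096,0,-0.116],
    [-0.12,0,-0.145],
    [-0.144,0,-0.174],
    [-0.168,0,-0.203],
    [-0.192,0,-0.232],
    [-0.216,0,-0.261],
    [-0.24,0,-0.29],
  ],
  jaw=[0.085,0.085,0.085,0.085,0.085,0.085,0.085,0.085,0.085,0.085],
)

```text
t: 1.1
eef_pos: [0.3348, -0.2382, 0.2309]
tool_rot: [-1.308, 1.041, -1.039]
contact_force: [-0.5, -0.3, 0.8]
finger_gap: 0.997
```

Run:
```python
from h import *
from rig import sensors
s=sensors.observe();print(s["eef_pos"],s["joints"]);print(plan(0,.2))
```

```text
[ 0.33480438 -0.23821861  0.23094776] [-6.47999655e-01  1.02109699e-01  2.07674380e+00  1.03337972e-03
  9.64023424e-01 -8.76380391e-01]
(array([-0.2562,  0.0313,  0.1721]), [array([-4.000e-02, -6.721e+01, -8.000e-02]), array([ 9.0000e-02,  1.1279e+02, -5.0000e-02])])
```

Request:
send_rows(
  delta_rot=[
    [0,-7,0],
    [0,-15,0],
    [0,-23,0],
    [0,-31,0],
    [0,-39,0],
    [0,-47,0],
    [0,-55,0],
    [0,-62,0],
    [0,-67.2,0],
    [0,-67.2,0],
  ],
  slide=[
    [-0.028,0.003,0.019],
    [-0.057,0.006,0.038],
    [-0.085,0.01,0.057],
    [-0.114,0.014,0.076],
    [-0.142,0.018,0.096],
    [-0.171,0.022,0.115],
    [-0.199,0.026,0.134],
    [-0.228,0.03,0.153],
    [-0.256,0.0313,0.172],
    [-0.2562,0.0313,0.1721],
  ],
  jaw=[0.085,0.085,0.085,0.085,0.085,0.085,0.085,0.085,0.085,0.085],
)

```text
t: 2.1
eef_pos: [0.4458, 0.053, 0.1998]
tool_rot: [-1.565, 0.129, -0.129]
contact_force: [0.3, -0.5, 0.7]
finger_gap: 0.994
```

Run:
```python
from h import *
from rig import sensors,cams
s=sensors.observe();print(s["eef_pos"],s["joints"]);print(plan(0,.062))
d={}
for n in("side","top"):
    c=cams.snapshot(n); d[n]=c
i=d["side"]["color"][150:330,230:410,::-1]
j=d["top"]["color"][150:330,210:390,::-1]
cv2.imwrite("pics/b.png",cv2.resize(np.hstack([i,j]),(800,400)))
```

```text
[0.44578099 0.05301909 0.19980626] [ 0.09046434  0.2097414   2.03253731  0.00267405  0.89900117 -1.31736885]
(array([-0.0008,  0.1378, -0.0032]), [array([-0.12,  0.31, -0.01]), array([-2.0000e-02, -1.7969e+02,  1.9000e-01])])
```

View pics/b.png

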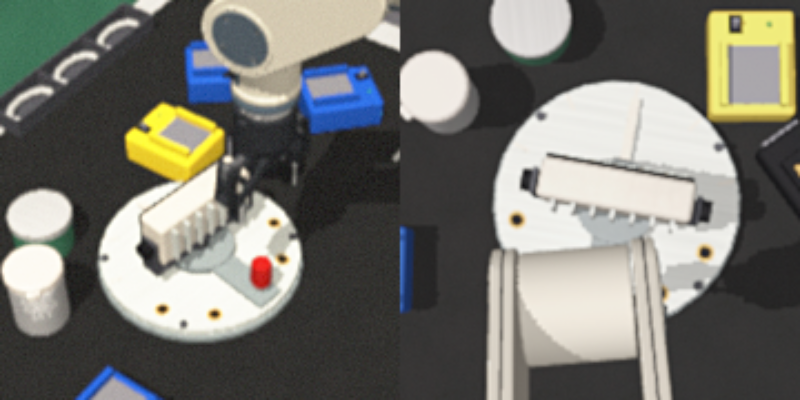

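The side view shows the gripper over the knob, clear of the lamp, and the top view shows nothing moved. I'll go down to TCP z about 0.057.

Request:
send_rows(
  delta_rot=[
    [0,0.3,0],
    [0,0.3,0],
    [0,0.3,0],
    [0,0.3,0],
    [0,0.3,0],
    [0,0.3,0],
    [0,0.3,0],
  ],
  slide=[
    [-0.0008,0.03,-0.0032],
    [-0.0008,0.06,-0.0032],
    [-0.0008,0.09,-0.0032],
    [-0.0008,0.115,-0.0032],
    [-0.0008,0.13,-0.0032],
    [-0.0008,0.1428,-0.0032],
    [-0.0008,0.1428,-0.0032],
  ],
  jaw=[0.085,0.085,0.085,0.085,0.085,0.085,0.085],
)

```text
t: 2.9
eef_pos: [0.441, 0.0467, 0.0556]
tool_rot: [-1.566, 0.143, -0.135]
contact_force: [0.1, -0.5, -0.2]
finger_gap: 0.996
```

Run:
```python
from h import *
from rig import sensors,cams
s=sensors.observe();print(s["eef_pos"],s["contact_force"]);print(plan(0,.057))
c=cams.snapshot("side")
cv2.imwrite("pics/d.png",cv2.resize(c["color"][180:310,270:430,::-1],None,fx=4,fy=4,interpolation=cv2.INTER_CUBIC))
```

```text
[0.44102374 0.04666458 0.0555955 ] [ 0.1053042  -0.49583719 -0.15255026]
(array([ 0.0028, -0.0014,  0.0042]), [array([ 0.01, -0.38, -0.3 ]), array([4.8000e-01, 1.7962e+02, 1.0000e-02])])
```

View pics/d.png

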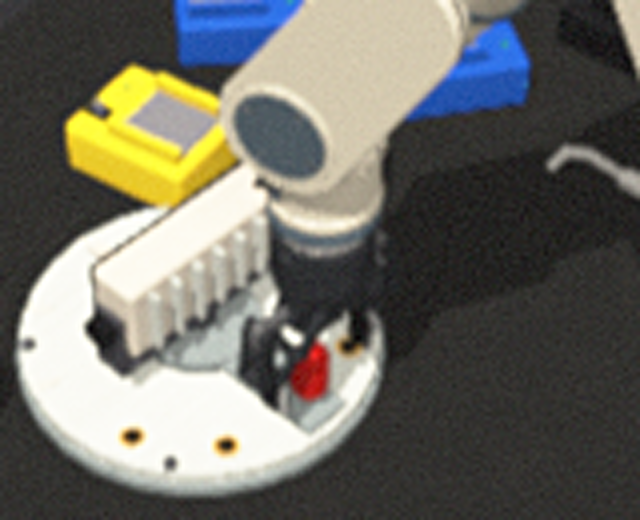

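The knob at about (312,370) stands between the open fingers. I'll take out the 4 mm offset and then close.

Request:
send_rows(
  delta_rot=[
    [0,-0.4,0],
    [0,-0.4,0],
    [0,-0.4,0],
    [0,-0.4,0],
    [0,-0.4,0],
    [0,-0.4,0],
    [0,-0.4,0],
    [0,-0.4,0],
    [0,-0.4,0],
    [0,-0.4,0],
  ],
  slide=[
    [0.0028,-0.001,0.0042],
    [0.0028,-0.001,0.0042],
    [0.0028,-0.001,0.0042],
    [0.0028,-0.001,0.0042],
    [0.0028,-0.001,0.0042],
    [0.0028,-0.001,0.0042],
    [0.0028,-0.001,0.0042],
    [0.0028,-0.001,0.0042],
    [0.0028,-0.001,0.0042],
    [0.0028,-0.001,0.0042],
  ],
  jaw=[0.085,0.07,0.055,0.045,0.035,0.025,0.02,0.02,0.02,0.02],
)

```text
t: 3.95
eef_pos: [0.4452, 0.0505, 0.0578]
tool_rot: [-1.566, 0.136, -0.13]
contact_force: [-1.7, 0.0, 5.9]
finger_gap: 0.335
```

Run:
```python
from h import *
from rig import sensors,cams
s=sensors.observe();print(s["eef_pos"],s["contact_force"],s["finger_gap"]*85.4);print(plan(0,.077))
c=cams.snapshot("side")
cv2.imwrite("pics/e.png",cv2.resize(c["color"][180:310,270:430,::-1],None,fx=4,fy=4,interpolation=cv2.INTER_CUBIC))
```

```text
[0.44522191 0.05053437 0.05782131] [-1.71032391  0.03172462  5.86905715] 28.648737245028695
(array([-0.0007, -0.0192, -0.0003]), [array([-0.02,  0.04, -0.21]), array([-3.4000e-01, -1.7996e+02,  3.0000e-02])])
```

View pics/e.png

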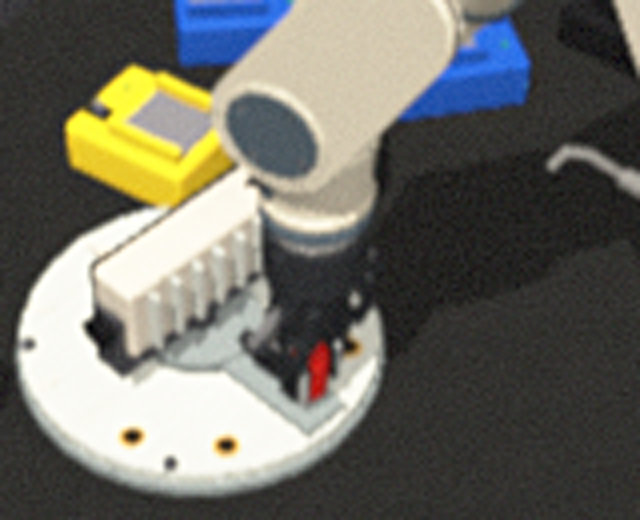

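The opening is about 29 mm, so the knob is held. Now I'll draw the pin.

Request:
send_rows(
  delta_rot=[
    [0,0,0],
    [0,0,0],
    [0,0,0],
    [0,0,0],
    [0,0,0],
    [0,0,0],
  ],
  slide=[
    [0,-0.004,0],
    [0,-0.008,0],
    [0,-0.012,0],
    [0,-0.016,0],
    [0,-0.0185,0],
    [0,-0.0185,0],
  ],
  jaw=[0.02,0.02,0.02,0.02,0.02,0.02],
)

```text
t: 4.6
eef_pos: [0.4452, 0.0505, 0.0765]
tool_rot: [-1.566, 0.136, -0.13]
contact_force: [1.6, 0.9, -9.1]
finger_gap: 0.334
```

Run:
```python
from h import *
from rig import sensors,cams
s=sensors.observe();print(s["eef_pos"],s["contact_force"],s["finger_gap"]*85.4)
z=s["eef_pos"][2]
for a in (0,-.1,-.2,-.3,-.4,-.5,-.611): print(a,plan(a,z,s=s)[0],plan(a,z,s=s)[1][0])
c=cams.snapshot("side")
cv2.imwrite("pics/f.png",cv2.resize(c["color"][180:310,270:430,::-1],None,fx=4,fy=4,interpolation=cv2.INTER_CUBIC))
```

```text
[0.44517945 0.05050245 0.07649889] [ 1.64603819  0.90824291 -9.05373131] 28.532200155835017
0 [-0.0006  0.     -0.0003] [-0.02  0.04 -0.21]
-0.1 [0.     0.     0.0117] [-0.01  5.77 -0.21]
-0.2 [0.0018 0.     0.0235] [ 0.   11.5  -0.21]
-0.3 [ 0.0048 -0.      0.0352] [ 1.000e-02  1.723e+01 -2.100e-01]
-0.4 [ 0.0089 -0.      0.0464] [ 2.000e-02  2.295e+01 -2.100e-01]
-0.5 [ 0.0141 -0.      0.0572] [ 0.04 28.68 -0.21]
-0.611 [ 0.0211 -0.0001  0.0685] [ 0.05 35.04 -0.21]
```

View pics/f.png

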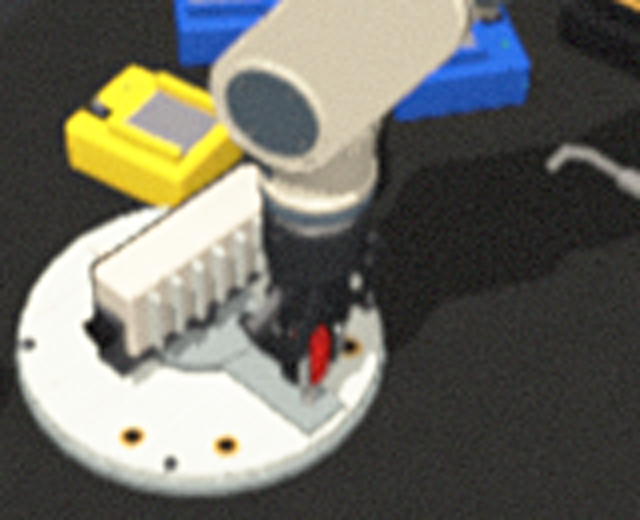

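The knob has risen and the downward force is 9 N, so the pin is out. Now I'll swing to -0.611.

Request:
send_rows(
  delta_rot=[
    [0,2.9,0],
    [0,5.8,0],
    [0,11.5,0],
    [0,17.2,0],
    [0,23,0],
    [0,28.7,0],
    [0,32.5,0],
    [0,35,0],
    [0,35,0],
    [0,35,0],
  ],
  slide=[
    [0.0002,0,0.006],
    [0.0006,0,0.012],
    [0.0024,0,0.0238],
    [0.0054,0,0.0355],
    [0.0095,0,0.0467],
    [0.0147,0,0.0575],
    [0.0188,0,0.0645],
    [0.0217,0,0.0688],
    [0.0217,0,0.0688],
    [0.0217,0,0.0688],
  ],
  jaw=[0.02,0.02,0.02,0.02,0.02,0.02,0.02,0.02,0.02,0.02],
)

```text
t: 5.65
eef_pos: [0.4785, 0.1147, 0.0762]
tool_rot: [-1.484, 0.611, -0.606]
contact_force: [4.3, 1.8, -7.8]
finger_gap: 0.331
```

Run:
```python
from h import *
from rig import sensors,cams
s=sensors.observe();print(s["eef_pos"],s["contact_force"],s["finger_gap"]*85.4)
z=s["eef_pos"][2];print(plan(-.611,z,s=s))
v=np.array(s["eef_pos"])[:2]-AX;print("swivel est",np.arctan2(-v[1],-v[0])-PSI,np.hypot(*v))
a=cams.snapshot("side");b=cams.snapshot("top")
i=a["color"][170:330,250:410,::-1]
j=b["color"][150:310,230:390,::-1]
cv2.imwrite("pics/g.png",cv2.resize(np.hstack([i,j]),(800,400),interpolation=cv2.INTER_CUBIC))
```

```text
[0.47854205 0.11473894 0.07618183] [ 4.32866424  1.76851772 -7.77561086] 28.235293433118443
(array([-0.0005,  0.    , -0.0009]), [array([ 0.07,  0.15, -0.15]), array([-2.4000e-01, -1.7985e+02, -1.0000e-01])])
swivel est -0.618244258117032 0.11949933113265024
```

View pics/g.png

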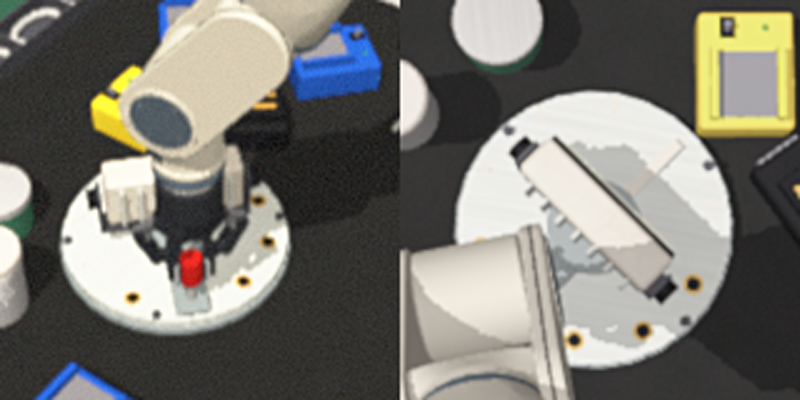

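The light now points at the charger and the estimate is -0.618. I'll lower the pin while holding it.

Request:
send_rows(
  delta_rot=[
    [0,0.1,0],
    [0,0.1,0],
    [0,0.1,0],
    [0,0.1,0],
    [0,0.1,0],
    [0,0.1,0],
    [0,0.1,0],
  ],
  slide=[
    [0,0,-0.0006],
    [0,0.004,-0.0006],
    [0,0.008,-0.0006],
    [0,0.012,-0.0006],
    [0,0.015,-0.0006],
    [0,0.018,-0.0006],
    [0,0.018,-0.0006],
  ],
  jaw=[0.02,0.02,0.02,0.02,0.02,0.02,0.02],
)

```text
t: 6.45
eef_pos: [0.4783, 0.1144, 0.0582]
tool_rot: [-1.483, 0.612, -0.608]
contact_force: [2.8, 3.6, -3.8]
finger_gap: 0.335
```

Run:
```python
from h import *
from rig import sensors,cams
s=sensors.observe();print(s["eef_pos"],s["contact_force"],s["finger_gap"]*85.4)
v=np.array(s["eef_pos"])[:2]-AX;print("swivel est",np.arctan2(-v[1],-v[0])-PSI,np.hypot(*v))
```

```text
[0.47828836 0.11436855 0.05816511] [ 2.77664132  3.62739804 -3.81321057] 28.628457917266577
swivel est -0.6145508962271219 0.11941636931773969
```

The TCP is back at the home height with about 4 N of spring pull, so the pin is in the hole. I'll let go.

Request:
send_rows(
  delta_rot=[
    [0,0,0],
    [0,0,0],
    [0,0,0],
    [0,0,0],
    [0,0,0],
    [0,0,0],
    [0,0,0],
    [0,0,0],
    [0,0,0],
  ],
  slide=[
    [0,0,0],
    [0,0,0],
    [0,0,0],
    [0,0,0],
    [0,0,0],
    [0,0,0],
    [0,0,0],
    [0,0,0],
    [0,0,0],
  ],
  jaw=[0.04,0.055,0.065,0.075,0.085,0.085,0.085,0.085,0.085],
)

```text
t: 7.35
eef_pos: [0.4783, 0.1144, 0.0582]
tool_rot: [-1.483, 0.612, -0.608]
contact_force: [0.1, 0.2, -0.3]
finger_gap: 0.993
```

Run:
```python
from h import *
from rig import sensors,cams
s=sensors.observe();print(s["eef_pos"],s["contact_force"],s["finger_gap"]*85.4)
a=cams.snapshot("side")
print(cent(a,"red",(260,200,380,310)))
cv2.imwrite("pics/h.png",cv2.resize(a["color"][180:310,250:410,::-1],None,fx=4,fy=4,interpolation=cv2.INTER_CUBIC))
```

```text
[0.47825041 0.114382   0.05815371] [ 0.09152593  0.23858347 -0.26991353] 84.79387044605404
[([322, 274, 9, 14, 110], [326.0, 280.5])]
```

View pics/h.png

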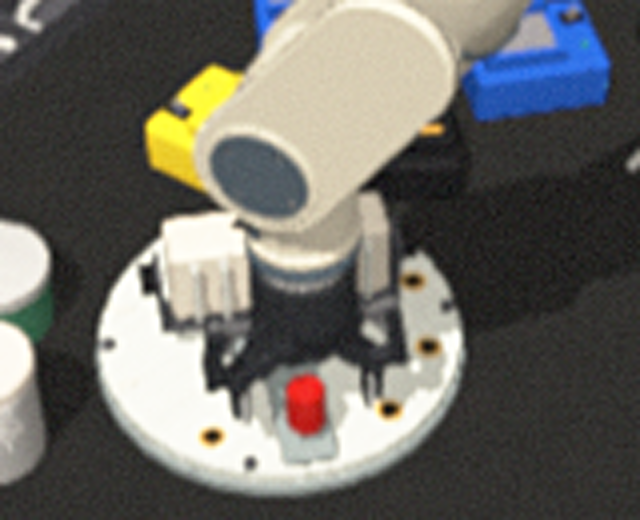

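The knob at about (307,405) is free between the open fingers and sitting low on the arm. I'll withdraw straight up.

Request:
send_rows(
  delta_rot=[
    [0,0,0],
    [0,0,0],
    [0,0,0],
    [0,0,0],
    [0,0,0],
    [0,0,0],
    [0,0,0],
  ],
  slide=[
    [0,-0.015,0],
    [0,-0.035,0],
    [0,-0.06,0],
    [0,-0.09,0],
    [0,-0.13,0],
    [0,-0.17,0],
    [0,-0.17,0],
  ],
  jaw=[0.085,0.085,0.085,0.085,0.085,0.085,0.085],
)

```text
t: 8.1
eef_pos: [0.4818, 0.1149, 0.2333]
tool_rot: [-1.478, 0.605, -0.614]
contact_force: [0.7, -0.2, -0.3]
finger_gap: 0.995
```

Run:
```python
from h import *
from rig import sensors,cams
s=sensors.observe();print(s["t"],s["eef_pos"],s["contact_force"])
a=cams.snapshot("side");b=cams.snapshot("top")
r=cent(a,"red",(260,200,380,310));print(r)
for p in(0,.003,.006,.012): print(p,"pred px for knob mid at stop -.611",np.round(proj(a,[*(AX-.12*np.array([np.cos(PSI-.611),np.sin(PSI-.611)])),.073+p]),1))
d=pickle.load(open("c0.pkl","rb"))
print("calib at start: pred",np.round(proj(a,[*(AX-.12*np.array([np.cos(PSI),np.sin(PSI)])),.073]),1),"seen 347.2 272.0")
print(cent(b,"yel",(330,140,410,220))[0],cent(b,"brass",(240,225,375,305)))
df=cv2.absdiff(b["color"],d["top"]["color"]).max(2)
cv2.imwrite("pics/i.png",b["color"][...,::-1]);cv2.imwrite("pics/i2.png",df)
cv2.imwrite("pics/j.png",cv2.resize(a["color"][150:330,230:430,::-1],None,fx=3.3,fy=3.3,interpolation=cv2.INTER_CUBIC))
```

```text
8.1 [0.48180822 0.11486372 0.23328388] [ 0.65940997 -0.18865406 -0.25054226]
[([322, 274, 9, 14, 108], [326.0, 280.6])]
0 pred px for knob mid at stop -.611 [326.9 281.3]
0.003 pred px for knob mid at stop -.611 [326.9 280.7]
0.006 pred px for knob mid at stop -.611 [326.9 280. ]
0.012 pred px for knob mid at stop -.611 [326.9 278.7]
calib at start: pred [348.3 272.5] seen 347.2 272.0
([348, 155, 40, 50, 1254], [366.9, 177.8]) [([344, 260, 6, 7, 22], [346.6, 263.0]), ([324, 279, 6, 7, 16], [326.4, 282.2]), ([297, 283, 6, 6, 18], [299.2, 285.6])]
```

View pics/i.png

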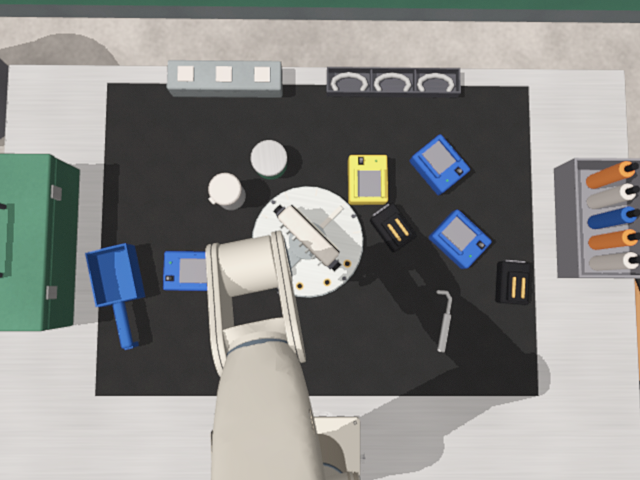

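View pics/j.png

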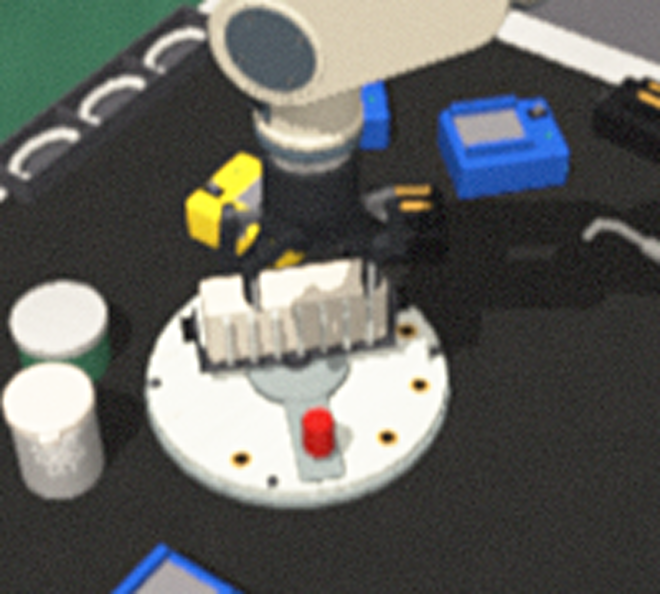

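View pics/i2.png

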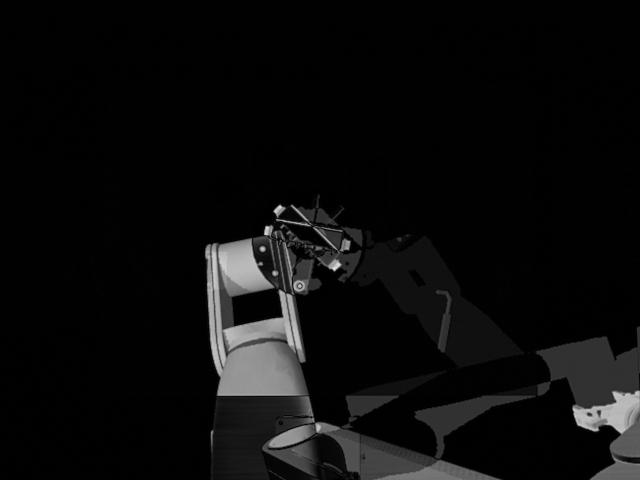

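The top difference image shows only the lamp, the arm and their shadows changed. In the side view the knob is at (326.0,280.6), with the same offset from prediction as at the start, so the pin is home. I'll hand in.

Run:
```python
from rig import ctrl,sensors
print(abs(sensors.observe()["joint_velocities"]).max())
print(ctrl.job_done())
```

```text
0.03687598358293909
the job is handed in; nothing more can be done
None
```

The light now points at the yellow charger at the -0.611 stop with the pin home, and I handed the job in at about 8 s. No verdict is reported, so the checks below are my own.

**What I did:** I found the swivel axis and stops from the brass holes, with residuals under 1 mm. The charger measured at -0.612 rad. I gripped the red knob, drew the pin about 18.7 mm, swung the light round by the knob, lowered the pin under grip, let go and withdrew upward.

**Last checks:**
- **Direction:** the gripper put the swivel at about -0.615 rad when the pin was seated, and the top picture shows the light facing the charger.
- **Pin:** before letting go, the tool was within 0.4 mm of the height it had with the pin home, and the spring pulled with about 3.8 N. The knob's height in the side picture agrees with the pin being home, to within about 1 mm.
- **Other things:** the top pictures from before and after show only the lamp, the arm and shadows changed. The charger's position in them differs by 0.1 pixel.
- **Robot:** the gripper was open, about 14 cm above the knob, and touching nothing. The arm was still settling slightly at hand-in, at 0.04 rad/s or less.

No check failed. The knob's pixel position was off from prediction by about 1 pixel, the same as at the start, so I took it as camera calibration error.

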